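# Set the fraction collector's telescoping boom to the 100 mm mark with the valve on waste

## Task

First turn the divert valve's handle to waste: clockwise seen from above, right over into its other detent. Then pinch the head of the fraction collector's telescoping boom so that the brake button on its side is squeezed in, draw the boom out until the head's back edge stands at the rail's fourth long mark (100 mm), and finish while holding it exactly there, button still squeezed, so that I can store the position. Leave the other things on the bench where they are.

Things in the scene. Friction and masses are not known exactly. Their poses are not given: they have to be found in the camera images.
- collector: Fraction collector, fixed: light grey case 260 x 420 x 65 mm (x, y, z), origin under the case's centre, z up. At its +y end a tower 100 x 90 mm, 285 mm high; from the tower's black flange a level steel rail runs out along the collector's -y over x = 0. Under the boom's outer half a rack of glass tubes, tops 182 mm above the bench; on the -x side a sloping keypad up to 100 mm high.
- boom (a joint): Telescoping boom, a slide over the rail: value = distance (m) from the flange face to the back edge of the head = the scale reading; it grows as the boom is pulled out along the collector's -y. Range 0 to 0.13, starts anywhere from 0.030 to 0.065. With the button out a brake holds it fast (20 to 35 N); with the button in it slides with a few newtons and has no return spring.
- boom_index (a point): Point of the boom on the rail's axis in the plane of the head's back edge (towards the tower), the edge that is read against the marks; 250 mm above the bench, 22 mm nearer the tower than boom_grip. Its axes are the collector's.
- boom_grip (a point): Centre of the boom's head, level with the button, 250 mm above the bench. The head is a light grey block 30 mm wide (x), 44 long (y), 36 high, next to the tower; beyond it a 24 x 24 mm aluminium tube runs 156 mm to the drop nozzle. Pinch the head across x from straight above, one finger on the button, one on the flat far side; nothing else within 60 mm of its sides at that height.
- button (a joint): Brake button travel (m): about 0 out, 0.006 fully in; the brake is quite free at 0.003. It springs out when let go: 11 N to start, 12 N fully in.
- button_face (a point): Centre of the outer face of the round grey brake button (16 mm across) in the middle of the head's -x side, the side of the keypad. It stands 7 mm proud of the head, 1 mm when fully in, and is pressed along the collector's +x.
- mark_100 (a point): Point on the rail's top face at the fourth long mark (100 mm), 258 mm above the bench; hidden in the boom at the start. The rail is square, 16 x 16 mm, axis 250 mm above the bench, with dark lines across it: short ones every 5 mm, long ones (full width, on top and both sides) 25, 50, 75, 100 and 125 mm from the face of the black flange. The flange face is at the collector's y = +110 mm.
- valve: Divert valve on a grey bracket, fixed: base plate 110 x 110 mm, level top plate 90 x 92 mm, 100 mm above the bench, with a black collar on it 7 mm high, 48 mm across. Origin under the centre, z up. Two short dark lines on the top plate show where the handle points: along the valve's -x (collect, where it starts) and 60 degrees clockwise from there (waste).
- handle (a joint): Turn of the valve handle (rad), clockwise seen from above: 0 = collect, 1.047 = waste (stops at both). An over-centre spring pulls it to the nearer stop: about 0.13 N m to start it, falling to nothing half-way.
- handle_axis (a point): Point on the handle's vertical turning axis at the height to grip, 129 mm above the bench. The handle is a black bar 14 mm thick, 113 to 143 mm above the bench, on a hub disc 34 mm across; it reaches 51 mm from the axis on its pointing side (white line on top) and 15 mm on the other. It points along this point's own -x.
- handle_tip (a point): Pointing end of the valve handle, 51 mm from the axis, at grip height.
- amber_bottle: Bystander: amber bottle with blue cap, 96 mm wide, 215 mm high; origin under its centre.
- vial_rack: Bystander: white rack of small vials, 80 x 150 x 46 mm; origin under its centre.
- wrench: Bystander: open-ended wrench, 130 mm long, lying flat; origin under its middle.
- bottle_cap: Bystander: loose blue bottle cap, 42 mm across, 20 mm high; origin under its centre.
- beaker: Bystander: glass beaker beside the valve, 70 mm wide, 85 mm high; origin under its centre.
- filter_box: Bystander: small white box with a blue band, 45 x 80 x 28 mm, on the collector's case behind the tubes (+x side); origin under its centre.

How it is judged:
By the outcome, as a careful person would: the job done as asked, in the order asked, and still so for the second after the job is handed in, while the arm keeps its last pose, push and grip.
It also fails if it takes over 42 s, if anything falls off the work surface, if the arm or the gripper's body presses on something with over 40 N, if the wrist force passes 120 N, or if a joint passes its speed limit or range.

## Robot

A 6-joint arm with a two-finger parallel gripper is mounted at the origin on the work surface. World frame = base frame: x ahead of the robot, y to its left, z up, the work surface at z = 0. Lengths are in m, angles in rad, forces in N, time in s.
With the tool pointing down it reaches from about 0.25 to 0.725 m from the base axis. Payload 4 kg.
Tool frame: the origin (TCP) lies on the front face of the gripper's body, between the roots of the fingers; the fingertips stand 73 mm ahead of it and the grasp point (between the pads) lies 54 mm ahead of it; z points along the fingers, y is the line along which they close (so a half turn about z gives the same grasp; the last joint's range is limited). The gripper opens to 85 mm and grips with 20 to 120 N. Pads are 22 mm wide; open, the fingers measure 114 mm over their backs; the gripper's body (76 mm by 85 mm) begins 54 mm behind the grasp point. The pads swing forward as they close: fully open they stand 13 mm farther back than shut.
Start: joints at [-1.181, 0.241, 0.005, 1.335, 0, 1.571], TCP at [0.19, -0.462, 0.304] pointing down, gripper open.
Joint ranges: [-2.72, 2.72], [-1.05, 1.87], [-1.09, 1.28], [-1.99, 2.15], [-1.42, 1.44], [-3.14, 3.14]. Speed limits (rad/s): [2.79, 2.79, 3.14, 3.14, 3.14, 3.14].

## Interface

Orientations are given as a unit quaternion [x, y, z, w].
In Python, from workcell import bot gives the robot as it stands. The module is installed in compiled form; this text tells all that it offers.
- The arm moves only by the tool step_arm, never from a script. Its argument "rows" is a list of rows, each a list of 2 entries, a list of its own where there are three numbers: the shift along the tool's x, y, z in mm, then the turn about the tool's z in degrees. A call has 1 to 12 rows; each row is the pose to reach, as a shift and turn from the pose commanded when the call began, along the tool's axes at that moment; what a row does not reach only later rows make up. A row lasts 1/8 s, in which the tool goes at most 62.5 mm and 10.7 degrees, less where a joint would pass 70% of its speed; a pose out of reach is approached as far as the arm can. A call with a gripper value outside its range is refused whole. "claw" is the gripper's target within -1 to 1 (shut at 1, half-way at 0, fully open at -1), set as the call begins (left out, the last holds). The fingers move at their own pace and stop on an object; the grip force is fixed at half the most. Time passes only in rows, so rows that repeat a pose let the fingers close. It gives the time, the measured TCP pose, the force, the opening and the grip force at its end, in the units of the state.
- bot.get_obs(): the state, without advancing time (a new reading comes with each control period).
- bot.camera(name): name is "scene" or "top" or "wrist"; returns (picture, depth): 480x640x3 uint8, red, green, blue; 480x640 float32, m along the optical axis (not along the pixel's ray), 0 where there is no reading.
- bot.camera_params(name): a dict with "fx", "fy", "cx", "cy" (pixels), "D" ([k1, k2, p1, p2, k3] as OpenCV has them; the pictures are not rectified), "pose" (4x4, takes a point from camera to world coordinates). Camera axes: x right, y up, looking along -z (the intrinsics and any distortion apply to the point x, -y, -z); pixel columns grow to the right and rows downward; lengths in m; the calibration is good to about 2 mm. A picture is of the moment at which its call begins: read the wrist's pose just before it. camera_params takes no time and is no camera call; for the wrist camera it gives the pose at the moment of the call.
- bot.job_done(): hands the job in; it is judged then, once.
Trained networks look in the newest picture that a camera, given by its name, has taken for a name from the list of things; names that differ only in an ending like _2 or _b are one class to them, and where a whole thing is asked for, a point or a joint stands for the part that bears it (a point fixed in the world has none). Each returns a list of dicts, best first, with "score" (0 to 1); they miss things now and then, are a little off and sometimes report something else, mostly with a low value. They report only what shows in the picture. A call takes as long as a camera call.
- bot.trace(target, camera): "pixels" (480x640 bool, what is visible of it) and "uv" ([column, row] in pixels, amid what is visible of it).
The state is a dict: "clock": time; "joint_pos": joint angles; "joint_vel": joint speeds; "tau": joint torques, N m; "eef_pos": TCP position; "tool_rot": TCP orientation; "ft_force": force on the tool from outside, world axes, zero at the start; "ft_torque": the same for the moment, N m; "grip_width": finger opening in m; "grasp_force": force on a finger pad.
Only numpy, scipy, OpenCV 4.12 (cv2) and the standard library are available. Lean on these libraries where they do the work, as an engineer would, in place of code of your own. Each camera call takes 0.05 s, during which the arm holds its last target. There are 200 camera calls.

## Working session

There is one attempt and no reset: what is moved stays moved. The work goes in short steps, Python scripts to look and compute and a tool call to move; the robot and the scene stay as the last step left them, time stands still between calls to the robot, and variables do not carry over. Pictures are saved under pics/ and viewed, at most 10 in all, crops included, and the job is handed in when it is done.

Besides the shell and the picture viewer there is one more tool, called after ">>>" as name(argument=value, ...), one argument or row to a line, values as JSON. step_arm: Moves the arm, as the interface text tells. Its arguments: {"type":"object","properties":{"rows":{"type":"array"},"claw":{"type":"number"}},"required":["rows"]}

```bash
mkdir -p pics; cat > h.py <<'E'
import numpy as np, cv2
from workcell import bot
def params(n):
    p=bot.camera_params(n); K=np.array([[p['fx'],0,p['cx']],[0,p['fy'],p['cy']],[0,0,1.]]); return K,np.array(p['D'],float),np.array(p['pose'])
def ray(n,uv):
    K,D,T=params(n); q=cv2.undistortPoints(np.array(uv,float).reshape(-1,1,2),K,D).reshape(-1,2)
    d=np.c_[q[:,0],-q[:,1],-np.ones(len(q))]
    return T[:3,3],d@T[:3,:3].T
def atz(n,uv,z):
    o,d=ray(n,uv); return o+d*((z-o[2])/d[:,2])[:,None]
def atdepth(n,uv,dep):
    o,d=ray(n,uv); return o+d*np.asarray(dep).reshape(-1,1)
def proj(n,P):
    K,D,T=params(n); c=(np.asarray(P,float).reshape(-1,3)-T[:3,3])@T[:3,:3]
    c=c*[1,-1,-1]; return cv2.projectPoints(c,np.zeros(3),np.zeros(3),K,D)[0].reshape(-1,2)
def save(n,f,img=None):
    cv2.imwrite('pics/'+f,(bot.camera(n)[0] if img is None else img)[:,:,::-1])
E
python3 - <<'E'
from h import *
for n in ['top','scene']:
    im,d=bot.camera(n); save(n,n+'1.png',im); np.save('pics/'+n+'1.npy',d)
    print(n,params(n)[2].round(3).tolist(),params(n)[0][0,0])
    for t in ['collector','boom','boom_grip','button_face','valve','handle','handle_axis','handle_tip','boom_index','beaker','amber_bottle']:
        r=bot.trace(t,n)
        for k in r[:2]:
            m=k['pixels']; ds=d[m]; ds=ds[ds>0]
            if len(ds)==0: print(t,'nodepth');continue
            u,v=k['uv']; dd=d[int(v),int(u)]
            print(t,round(k['score'],2),np.round(k['uv'],1),m.sum(),atdepth(n,[k['uv']],[dd]).round(3)[0])
o=bot.get_obs();print(o['clock'],o['eef_pos'],o['tool_rot'],o['grip_width'])
E
```

```text
top [[-0.017, 0.991, -0.133, 0.43], [-1.0, -0.014, 0.023, 0.055], [0.021, 0.133, 0.991, 1.363], [0.0, 0.0, 0.0, 1.0]] 530.3610174959177
collector 0.64 [263.1 251.4] 17919 [0.585 0.174 0.062]
boom 0.61 [280.2 236.3] 1243 [0.593 0.12  0.26 ]
boom_grip 0.82 [274.  235.2] 1256 [0.596 0.133 0.259]
boom_grip 0.53 [316.3 201.4] 685 [0.702 0.041 0.095]
valve 0.83 [464.2 277.9] 2153 [ 0.508 -0.312  0.107]
valve 0.63 [424.7 225.5] 199 [ 0.652 -0.24   0.017]
handle 0.71 [472.2 282.8] 287 [ 0.494 -0.321  0.14 ]
handle 0.64 [263.2 251.9] 17852 [0.584 0.174 0.062]
handle_tip 0.82 [472.  279.7] 297 [ 0.502 -0.322  0.134]
handle_tip 0.22 [145.9 331.4] 1897 [0.391 0.477 0.018]
beaker 0.54 [279. 234.] 1377 [0.598 0.122 0.261]
amber_bottle 0.76 [133.  261.5] 1870 [0.554 0.464 0.165]
amber_bottle 0.71 [438.4 186.1] 333 [ 0.76  -0.285  0.004]
scene [[0.856, -0.394, 0.335, 1.127], [0.517, 0.659, -0.546, -0.863], [-0.006, 0.64, 0.768, 1.454], [0.0, 0.0, 0.0, 1.0]] 575.4863695719711
collector 0.64 [344.6 239.7] 11072 [0.632 0.074 0.181]
boom 0.59 [338.9 210.3] 680 [0.595 0.101 0.26 ]
boom_grip 0.76 [344.4 210.7] 655 [0.608 0.111 0.256]
button_face 0.54 [338.  167.5] 689 [0.386 0.466 0.031]
valve 0.66 [228.3 351.6] 2120 [ 0.526 -0.356  0.098]
handle 0.58 [220.8 336.5] 213 [ 0.48  -0.328  0.095]
handle_axis 0.67 [228.  332.3] 253 [ 0.508 -0.325  0.136]
handle_tip 0.67 [226.1 335.7] 249 [ 0.511 -0.336  0.138]
boom_index 0.65 [341.5 208.3] 643 [0.596 0.114 0.257]
beaker 0.86 [196.4 375.9] 817 [ 0.468 -0.433  0.033]
beaker 0.74 [392.2 169.3] 822 [0.599 0.452 0.136]
amber_bottle 0.8 [390.9 166.6] 975 [0.591 0.457 0.14 ]
1.2 [ 0.19000604 -0.46249459  0.3039027 ] [ 9.81065852e-01  1.93674455e-01 -2.50083631e-07 -3.92726180e-06] 0.08536598058638416
```

View pics/top1.png

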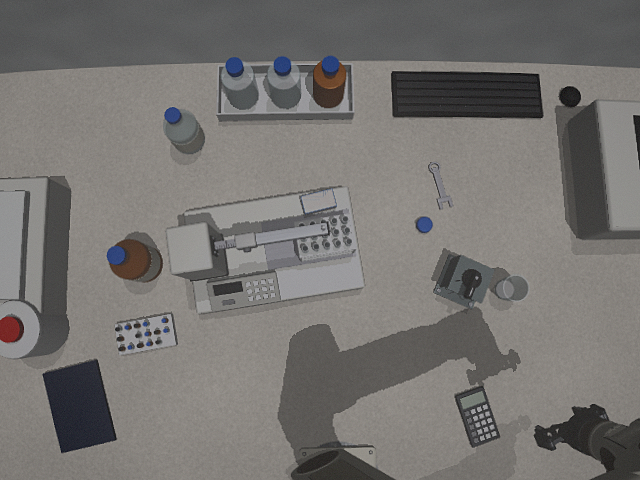

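View pics/scene1.png

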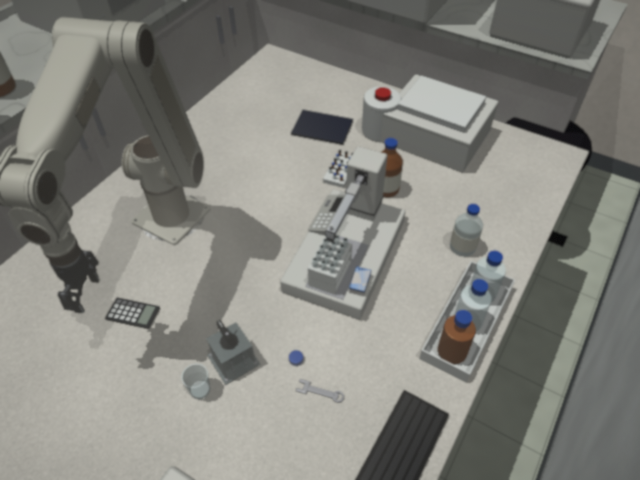

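Top view: the collector's tower is near (190,250), with the boom running right to (327,229). The valve is at (465,280) and the beaker at (512,288), close beside it. I'll enlarge both areas.

```bash
python3 - <<'E'
from h import *
im=cv2.imread('pics/top1.png')
a=cv2.resize(im[205:275,160:340],None,fx=4.4,fy=4.4,interpolation=cv2.INTER_CUBIC)
b=cv2.resize(im[240:310,425:535],None,fx=4,fy=4,interpolation=cv2.INTER_CUBIC)
c=np.zeros((a.shape[0]+b.shape[0],a.shape[1],3),np.uint8); c[:a.shape[0]]=a; c[a.shape[0]:,:b.shape[1]]=b
cv2.imwrite('pics/crop1.png',c); print(c.shape,a.shape)
d=np.load('pics/top1.npy')
vv,uu=np.mgrid[240:310,425:535]; P=atdepth('top',np.c_[uu.ravel(),vv.ravel()],d[240:310,425:535].ravel())
for lo,hi in [(.094,.104),(.135,.15)]:
    s=P[(P[:,2]>lo)&(P[:,2]<hi)]; print(len(s),cv2.minAreaRect(s[:,:2].astype(np.float32)*1000),s.mean(0).round(4))
vv,uu=np.mgrid[170:320,150:370]; P=atdepth('top',np.c_[uu.ravel(),vv.ravel()],d[170:320,150:370].ravel())
for lo,hi in [(.055,.075),(.275,.295),(.25,.274)]:
    s=P[(P[:,2]>lo)&(P[:,2]<hi)]; print(len(s),cv2.minAreaRect(s[:,:2].astype(np.float32)*1000),s.mean(0).round(4))
E
```

```text
(588, 792, 3) (308, 792, 3)
977 ((506.43182373046875, -331.056884765625), (94.26664733886719, 91.95286560058594), 65.66783905029297) [ 0.5087 -0.3304  0.0988]
171 ((489.79180908203125, -322.1994934082031), (15.47227668762207, 65.34777069091797), 64.82086181640625) [ 0.49   -0.322   0.1405]
9933 ((585.1831665039062, 200.30213928222656), (261.4610595703125, 523.2237548828125), 8.42564868927002) [0.5916 0.1372 0.0639]
2058 ((587.3980102539062, 190.1248779296875), (101.11087799072266, 327.6708984375), 8.459470748901367) [0.5691 0.3058 0.2829]
1534 ((597.0276489257812, 189.50241088867188), (95.86007690429688, 341.3873596191406), 16.497289657592773) [0.5894 0.1502 0.2611]
```

View pics/crop1.png

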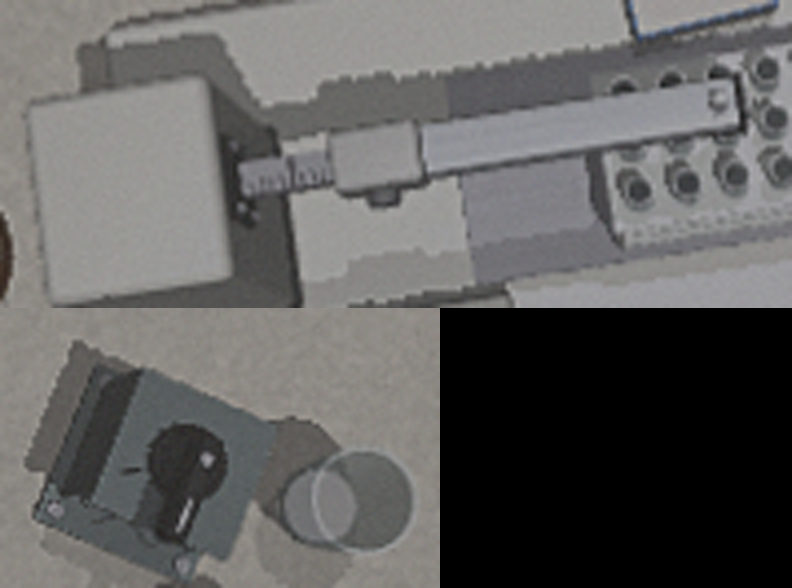

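The handle points at about 155° in the world, with its axis at about (0.506, -0.330). Waste lies at about 95°, on the side away from the beaker. The collector's x axis is at about 8.4°. I'll hover over the valve and use a small turn to learn joint 6's sign.

>>> step_arm(
  rows=[
    [[40,0,0],-5],
    [[90,0,0],-10],
    [[145,0,0],-10],
    [[200,-1,0],-10],
    [[250,-2,0],-10],
    [[300,-2,0],-10],
    [[343,-2,0],-10],
    [[343,-2,0],-10],
  ],
)

```text
clock: 2.2
eef_pos: [0.509, -0.3286, 0.303]
tool_rot: [0.96, 0.281, 0.0, -0.0]
ft_force: [-0.5, -0.2, -0.3]
grip_width: 0.0853
grasp_force: 0.0
```

```bash
python3 - <<'E'
from h import *
o=bot.get_obs();print(o['clock'],o['eef_pos'],o['tool_rot'],o['joint_pos'].round(3) if hasattr(o['joint_pos'],'round') else o['joint_pos'])
im,d=bot.camera('wrist'); np.save('pics/w1.npy',d); save('wrist','w1.png',im)
for t in ['handle','handle_axis','handle_tip']:
    for k in bot.trace(t,'wrist')[:1]:
        print(t,k['score'],k['uv'],k['pixels'].sum(),atz('wrist',[k['uv']],.143))
d2=d
vv,uu=np.mgrid[0:480,0:640]; P=atdepth('wrist',np.c_[uu.ravel(),vv.ravel()],d.ravel()); ok=d.ravel()>0; P=P[ok]
for lo,hi in [(.094,.104),(.136,.15)]:
    s=P[(P[:,2]>lo)&(P[:,2]<hi)&(np.hypot(P[:,0]-.506,P[:,1]+.33)<.08)]; print(len(s),cv2.minAreaRect(s[:,:2].astype(np.float32)*1000),s.mean(0).round(4))
E
```

```text
2.2 [ 0.50900797 -0.3286196   0.30300057] [ 9.59835038e-01  2.80564835e-01  2.57049062e-05 -2.69736096e-04] [-0.573  0.457  0.313  1.427  0.     1.999]
handle 0.76 [304.5, 248.5] 3315 [[ 0.49884994 -0.32285813  0.143     ]]
handle_axis 0.65 [303.5, 247.6] 3246 [[ 0.49840694 -0.32246383  0.143     ]]
handle_tip 0.78 [302.0, 248.8] 3391 [[ 0.49683334 -0.32241817  0.143     ]]
9762 ((504.31982421875, -331.08746337890625), (91.79769134521484, 90.34001159667969), 64.95664978027344) [ 0.5104 -0.3291  0.1009]
2066 ((488.3280944824219, -323.2722473144531), (14.905488967895508, 66.21927642822266), 64.89134979248047) [ 0.4903 -0.3228  0.1427]
```

View pics/w1.png

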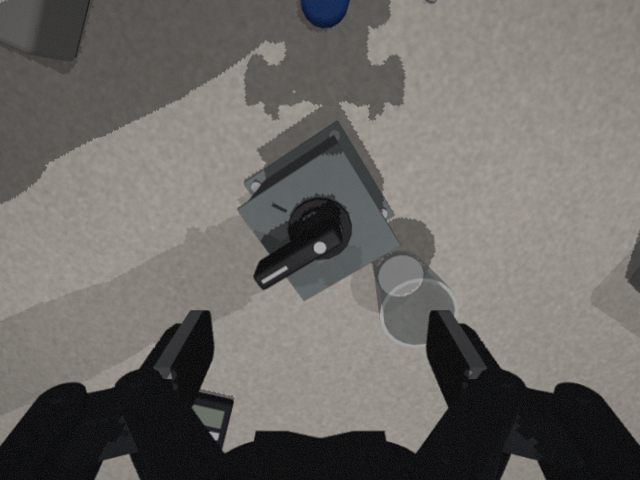

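The wrist view agrees: bar angle 154.9°, axis at (0.5046, -0.331). The beaker is at image (415,300), clear of the handle's sweep. Joint 6 positive is clockwise, so I turn counter-clockwise 122° before gripping.

>>> step_arm(
  rows=[
    [[0,0,0],-10],
    [[0,0,0],-20],
    [[0,0,0],-30],
    [[0,0,0],-40],
    [[0,0,0],-50],
    [[0,0,10],-60],
    [[0,0,20],-70],
    [[0,0,30],-80],
    [[0,0,40],-90],
    [[0,0,40],-100],
    [[0,0,40],-110],
    [[0,0,40],-120],
  ],
)

```text
clock: 3.9
eef_pos: [0.5051, -0.3313, 0.2643]
tool_rot: [0.237, 0.971, -0.0, 0.0]
ft_force: [0.2, -0.5, 0.3]
grip_width: 0.0852
grasp_force: 0.0
```

>>> step_arm(
  rows=[
    [[0,0,0],-2.3],
    [[0,0,0],-2.3],
    [[0,0,0],-2.3],
  ],
)

```text
clock: 4.28
eef_pos: [0.5058, -0.3308, 0.2642]
tool_rot: [0.22, 0.975, -0.0, 0.0]
ft_force: [-1.2, 0.3, 0.3]
grip_width: 0.0851
grasp_force: 0.0
```

```bash
cat >> h.py <<'E'
def delta(P):
    from scipy.spatial.transform import Rotation as R
    o=bot.get_obs(); M=R.from_quat(o['tool_rot']).as_matrix()
    print('clock',o['clock'],'pos',np.round(o['eef_pos'],4),'yang',np.degrees(np.arctan2(M[1,1],M[0,1])).round(2),'q',np.round(o['joint_pos'],2),'w',round(o['grip_width'],4),'F',np.round(o['ft_force'],1))
    print('shift mm',(M.T@(np.array(P)-o['eef_pos'])*1000).round(1)); return M
E
python3 -c "
from h import *
delta([.5046,-.331,.187])"
```

```text
clock 4.275 pos [ 0.5058 -0.3308  0.2642] yang 64.53 q [-0.58  0.47  0.23  1.33 -0.   -0.13] w 0.0851 F [-1.2  0.3  0.3]
shift mm [ 1.1 -0.7 77.2]
```

>>> step_arm(
  rows=[
    [[1,-0.7,25],0],
    [[1,-0.7,50],0],
    [[1,-0.7,70],0],
    [[1,-0.7,77],0],
    [[1,-0.7,77],0],
  ],
)

```text
clock: 4.9
eef_pos: [0.5051, -0.3306, 0.1868]
tool_rot: [0.22, 0.976, 0.0, -0.0]
ft_force: [0.0, -0.6, 1.0]
grip_width: 0.0852
grasp_force: 0.0
```

>>> step_arm(
  rows=[
    [[0,0,0],0],
    [[0,0,0],0],
    [[0,0,0],0],
    [[0,0,0],0],
    [[0,0,0],0],
    [[0,0,0],0],
    [[0,0,0],0],
    [[0,0,0],0],
  ],
  claw=1,
)

```text
clock: 5.9
eef_pos: [0.506, -0.3294, 0.1875]
tool_rot: [0.219, 0.976, 0.001, 0.001]
ft_force: [1.6, 4.5, 3.6]
grip_width: 0.0134
grasp_force: 59.8
```

The handle is gripped (13.4 mm opening). Now I turn it clockwise.

>>> step_arm(
  rows=[
    [[0,0,0],7],
    [[0,0,0],14],
    [[0,0,0],21],
    [[0,0,0],28],
    [[0,0,0],35],
    [[0,0,0],42],
    [[0,0,0],49],
    [[0,0,0],56],
    [[0,0,0],60],
    [[0,0,0],61],
    [[0,0,0],61],
  ],
)

```text
clock: 7.28
eef_pos: [0.5068, -0.3286, 0.1875]
tool_rot: [0.683, 0.731, 0.002, 0.0]
ft_force: [3.0, 6.9, 3.2]
grip_width: 0.013
grasp_force: 62.2
```

>>> step_arm(
  rows=[
    [[0,0,0],0],
    [[0,0,0],0],
    [[0,0,0],0],
    [[0,0,0],0],
    [[0,0,0],0],
  ],
  claw=-1,
)

```text
clock: 7.9
eef_pos: [0.5052, -0.3307, 0.1869]
tool_rot: [0.684, 0.729, -0.0, -0.0]
ft_force: [-0.0, 1.1, -0.1]
grip_width: 0.0849
grasp_force: 0.0
```

>>> step_arm(
  rows=[
    [[0,0,-20],0],
    [[0,0,-50],0],
    [[0,0,-90],0],
    [[0,0,-130],0],
    [[0,0,-170],0],
    [[0,0,-185],0],
    [[0,0,-185],0],
  ],
)

```text
clock: 8.78
eef_pos: [0.5057, -0.3309, 0.3735]
tool_rot: [0.684, 0.729, 0.0, 0.002]
ft_force: [0.4, 0.8, -0.7]
grip_width: 0.0857
grasp_force: 0.0
```

```bash
python3 - <<'E'
from h import *
delta([.5046,-.331,.187])
def fit(n,d,lo,hi,c,r):
    vv,uu=np.mgrid[0:480,0:640]; P=atdepth(n,np.c_[uu.ravel(),vv.ravel()],d.ravel()); P=P[d.ravel()>0]
    s=P[(P[:,2]>lo)&(P[:,2]<hi)&(np.hypot(P[:,0]-c[0],P[:,1]-c[1])<r)]; print(n,len(s),cv2.minAreaRect(s[:,:2].astype(np.float32)*1000),s.mean(0).round(4))
for n in ['wrist','top']:
    im,d=bot.camera(n); fit(n,d,.136,.15,(.506,-.33),.08); save(n,n+'2.png',im)
E
```

```text
clock 8.775 pos [ 0.5057 -0.3309  0.3735] yang 3.63 q [-0.58  0.44  0.47  1.6  -0.    0.93] w 0.0857 F [ 0.4  0.8 -0.7]
shift mm [  0.3  -1.6 186.5]
wrist 1336 ((505.14862060546875, -310.10089111328125), (13.981863021850586, 64.6166000366211), 5.289325714111328) [ 0.505  -0.3089  0.1406]
top 157 ((504.9189147949219, -313.0897216796875), (14.062419891357422, 65.7529525756836), 5.082059383392334) [ 0.5048 -0.3125  0.1409]
```

The handle lies at 95.2°, so it turned 59.7° and sits in waste. Now I'll work out the head's position and orientation from the stored top view.

```bash
python3 - <<'E'
from h import *
d=np.load('pics/top1.npy')
h=atz('top',[[246,240.7]],.268)[0]; print(h)
vv,uu=np.mgrid[170:320,150:370]; P=atdepth('top',np.c_[uu.ravel(),vv.ravel()],d[170:320,150:370].ravel())
s=P[(P[:,2]>.275)&(P[:,2]<.295)&(P[:,1]>.24)]; print('tower',cv2.minAreaRect(s[:,:2].astype(np.float32)*1000))
s=P[(P[:,2]>.253)&(P[:,2]<.275)&(P[:,1]<.2)]; print('tube+head',cv2.minAreaRect(s[:,:2].astype(np.float32)*1000))
delta([h[0]+.0,h[1]-.06,.40])
E
```

```text
[0.58363531 0.19074747 0.268     ]
tower ((570.038818359375, 306.84246826171875), (101.11087799072266, 91.66808319091797), 8.459470748901367)
tube+head ((599.0621948242188, 109.2719497680664), (37.18020248413086, 186.93130493164062), 11.02949047088623)
clock 8.875 pos [ 0.5051 -0.3304  0.371 ] yang 3.63 q [-0.58  0.45  0.47  1.6  -0.    0.93] w 0.0856 F [-1.5  1.3 -1. ]
shift mm [455.3 107.5 -28.8]
```

>>> step_arm(
  rows=[
    [[40,10,-20],-2],
    [[90,20,-30],-5],
    [[145,32,-30],-5],
    [[200,45,-30],-5],
    [[255,60,-30],-5],
    [[310,74,-30],-5],
    [[365,90,-30],-5],
    [[415,100,-30],-5],
    [[445,105,-30],-5],
    [[455,107,-30],-5],
    [[455,107,-30],-5],
  ],
)

```text
clock: 10.25
eef_pos: [0.5831, 0.1303, 0.4007]
tool_rot: [0.652, 0.759, -0.001, -0.0]
ft_force: [0.0, 0.1, -0.2]
grip_width: 0.0855
grasp_force: 0.0
```

```bash
python3 - <<'E'
from h import *
M=delta([.5836,.1907,.303])
im,d=bot.camera('wrist'); np.save('pics/w3.npy',d); save('wrist','w3.png',im)
T=params('wrist')[2]; o=bot.get_obs(); print('cam in tool',(M.T@(T[:3,3]-o['eef_pos'])).round(3),'look',(M.T@-T[:3,2]).round(3))
for t in ['boom_grip','button_face','boom_index','boom']:
    for k in bot.trace(t,'wrist')[:1]: print(t,k['score'],k['uv'],k['pixels'].sum(),atz('wrist',[k['uv']],.268))
vv,uu=np.mgrid[0:480,0:640]; P=atdepth('wrist',np.c_[uu.ravel(),vv.ravel()],d.ravel()); P=P[(d.ravel()>0)]
s=P[(P[:,2]>.278)&(P[:,2]<.292)&(P[:,1]>.2)]; print('tower',len(s),cv2.minAreaRect(s[:,:2].astype(np.float32)*1000))
s=P[(P[:,2]>.264)&(P[:,2]<.272)]; print('head',len(s),cv2.minAreaRect(s[:,:2].astype(np.float32)*1000),s.mean(0))
E
```

```text
clock 10.25 pos [0.5831 0.1303 0.4007] yang 8.67 q [ 0.22  0.44  0.53  1.67 -0.    1.64] w 0.0855 F [ 0.   0.1 -0.2]
shift mm [59.7  9.8 97.7]
cam in tool [ 0.083  0.001 -0.07 ] look [-0.321 -0.001  0.947]
boom_grip 0.82 [340.0, 233.4] 13777 [[0.59284432 0.14689123 0.268     ]]
button_face 0.81 [310.4, 144.8] 338 [[0.56945548 0.19292893 0.268     ]]
boom_index 0.92 [338.8, 231.2] 13951 [[0.59219488 0.1477429  0.268     ]]
boom 0.88 [339.9, 229.5] 13550 [[0.59271069 0.14888829 0.268     ]]
tower 2 ((574.9630126953125, 259.2620849609375), (6.486383438110352, 0.0), 177.68267822265625)
head 6127 ((610.6666259765625, 143.2752685546875), (64.06474304199219, 247.74127197265625), 9.574545860290527) [0.5898174  0.18079127 0.26824337]
```

View pics/w3.png

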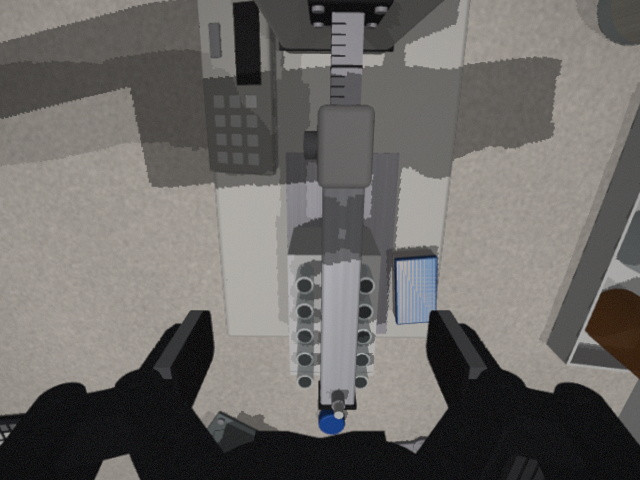

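Wrist view: the head's top spans columns 318–374 and rows 106–187. The button is at (310,145). The long 25 mm mark is at row 66, and the rail meets the flange at row 12. The reading is about 43–45 mm.

```bash
python3 - <<'E'
from h import *
c=atz('wrist',[[346,146.5],[346,106],[346,187],[318,146],[374,146]],.268); print(c.round(4))
m=atz('wrist',[[347,66],[347,12]],.258); print('mark25, flange',m.round(4))
u=np.array([np.sin(np.radians(8.4)),-np.cos(np.radians(8.4))]) # -y_c
print('reading from 25 mark',((c[1]-m[0])[:2]@u)*1000+25,'head len',(c[2]-c[1])[:2]@u, 'flange->25',(m[0]-m[1])[:2]@u)
t=atz('wrist',[[342,200],[338,395]],.262); v=(t[1]-t[0])[:2]; print('tube dir',np.degrees(np.arctan2(v[1],v[0]))+90)
im=cv2.imread('pics/w3.png'); cv2.imwrite('pics/crop3.png',cv2.resize(im[0:200,290:400],None,fx=3,fy=3,interpolation=cv2.INTER_CUBIC))
delta([*c[0][:2],.301])
E
```

```text
[[0.5884 0.1949 0.268 ]
 [0.5849 0.215  0.268 ]
 [0.592  0.1735 0.268 ]
 [0.5737 0.193  0.268 ]
 [0.603  0.1973 0.268 ]]
mark25, flange [[0.5828 0.235  0.258 ]
 [0.5785 0.2599 0.258 ]]
reading from 25 mark 45.04987438737278 head len 0.04212700959472987 flange->25 0.025337253510377928
tube dir 8.421458129396242
clock 10.5 pos [0.5833 0.129  0.4021] yang 8.52 q [ 0.22  0.44  0.54  1.67 -0.    1.64] w 0.0856 F [-0.4 -0.8  0.4]
shift mm [ 64.5  14.8 101.1]
```

View pics/crop3.png

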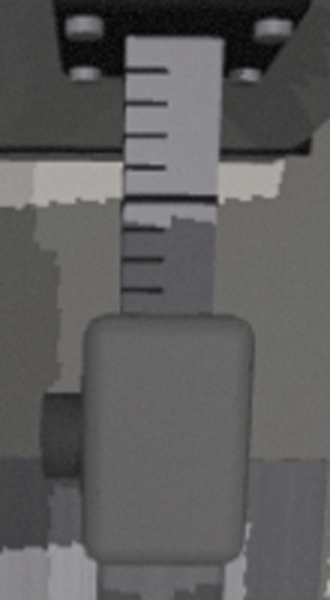

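>>> step_arm(
  rows=[
    [[35,8,0],0],
    [[64,14,10],0],
    [[64,14,40],0],
    [[64,14,70],0],
    [[64,14,90],0],
    [[64,14,100],0],
    [[64,14,100],0],
  ],
)

```text
clock: 11.38
eef_pos: [0.5874, 0.1951, 0.3016]
tool_rot: [0.652, 0.758, -0.0, -0.0]
ft_force: [-0.2, -0.4, 0.6]
grip_width: 0.0857
grasp_force: 0.0
```

```bash
python3 - <<'E'
from h import *
im,d=bot.camera('wrist'); save('wrist','w4.png',im)
delta([.5879,.1949,.301])
E
```

```text
clock 11.425 pos [0.5877 0.1953 0.3025] yang 8.6 q [ 0.32  0.48  0.36  1.44 -0.    1.74] w 0.0853 F [-0.6  0.1  0.1]
shift mm [-0.5  0.1  1.5]
```

View pics/w4.png

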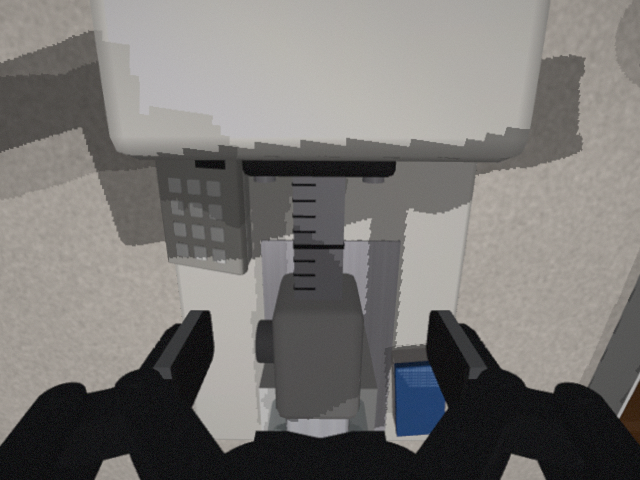

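Wrist view: the head (columns 274–362) sits centred between the fingers, with the button at (264,340). The rail enters the head's back face just past the 40 mm mark (row 289), so the scale can be read directly from this pose. Closing.

>>> step_arm(
  rows=[
    [[0,0,0],0],
    [[0,0,0],0],
    [[0,0,0],0],
    [[0,0,0],0],
    [[0,0,0],0],
    [[0,0,0],0],
    [[0,0,0],0],
    [[0,0,0],0],
  ],
  claw=1,
)

```text
clock: 12.42
eef_pos: [0.5864, 0.1956, 0.3028]
tool_rot: [0.652, 0.758, -0.001, -0.001]
ft_force: [-3.4, -0.4, 5.9]
grip_width: 0.0299
grasp_force: 61.9
```

```bash
python3 - <<'E'
from h import *
im,d=bot.camera('wrist'); save('wrist','w5.png',im)
delta([.5879,.1949,.301])
cv2.imwrite('pics/crop5.png',cv2.resize(im[160:330,255:385,::-1],None,fx=3.5,fy=3.5,interpolation=cv2.INTER_CUBIC))
E
```

```text
clock 12.475 pos [0.5864 0.1957 0.3028] yang 8.61 q [0.32 0.48 0.36 1.44 0.   1.74] w 0.0296 F [-4.  -0.8  5.8]
shift mm [-1.   1.4  1.8]
```

View pics/crop5.png

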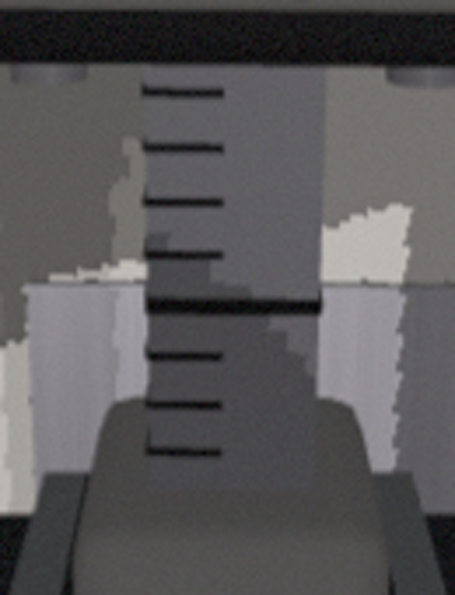

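The opening of 29.8 mm means the button is fully in. In the crop, the 40 mm mark is at row 452 and the rail-to-head junction at about row 492, which reads about 44 mm. I'll draw it out 54 mm, look again, then trim.

>>> step_arm(
  rows=[
    [[-4,0,0],0],
    [[-9,0,0],0],
    [[-15,0,0],0],
    [[-21,0,0],0],
    [[-27,0,0],0],
    [[-33,0,0],0],
    [[-39,0,0],0],
    [[-45,0,0],0],
    [[-50,0,0],0],
    [[-54,0,0],0],
    [[-54,0,0],0],
    [[-54,0,0],0],
  ],
)

```text
clock: 13.98
eef_pos: [0.5942, 0.142, 0.3028]
tool_rot: [0.652, 0.758, -0.001, -0.001]
ft_force: [-5.4, -1.0, 6.2]
grip_width: 0.0295
grasp_force: 61.2
```

>>> step_arm(
  rows=[
    [[0,0,0],0],
    [[0,0,0],0],
  ],
)

```text
clock: 14.22
eef_pos: [0.5941, 0.142, 0.3028]
tool_rot: [0.652, 0.758, -0.001, -0.001]
ft_force: [-5.0, -1.4, 5.9]
grip_width: 0.0299
grasp_force: 61.2
```

```bash
python3 - <<'E'
from h import *
im,d=bot.camera('wrist'); save('wrist','w6.png',im)
delta([.5864,.1957,.3028])
cv2.imwrite('pics/crop6.png',cv2.resize(im[160:330,255:385,::-1],None,fx=3.5,fy=3.5,interpolation=cv2.INTER_CUBIC))
E
```

```text
clock 14.275 pos [0.5941 0.142  0.3028] yang 8.6 q [0.23 0.47 0.33 1.44 0.   1.66] w 0.0296 F [-5.2 -1.1  5.5]
shift mm [54.2  0.4  0. ]
```

View pics/crop6.png

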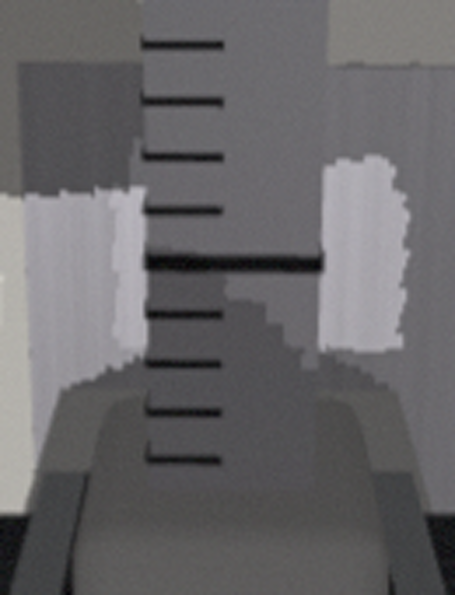

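The long mark at crop row 264 is 75 mm, and the short marks reach 95 mm at row 460. The head edge is near row 490, so the reading is about 98.2–98.4 mm. I'll refine this with a profile.

```bash
cat > rd.py <<'E'
from h import *
import sys
def profile(f,first):
    g=cv2.imread('pics/'+f,0).astype(float)
    p=g[170:325,302:316].mean(1)  # short-mark columns
    q=g[170:325,322:340].mean(1)  # mark-free columns
    from scipy.signal import find_peaks
    x=p.max()-p; pk,_=find_peaks(p*-1,prominence=12)
    rows=[]
    for k in pk:
        s=slice(max(k-2,0),k+3); w=(p[s].max()-p[s]); rows.append(170+(np.arange(k-2,k+3)*w).sum()/w.sum())
    print(f,'marks',np.round(rows,1)); print('q',[(170+i,int(q[i])) for i in range(118,146)])
    return np.array(rows)
if __name__=='__main__':
    for f in sys.argv[1:]: profile(f,0)
E
python3 rd.py w5.png w6.png; python3 - <<'E'
from h import *
import numpy as np
# geometric prediction of back-face/rail junction relative to marks: TCP-independent model check
u=np.array([np.sin(np.radians(8.42)),-np.cos(np.radians(8.42)),0])
m=atz('wrist',[[255+233/3.5,160+264/3.5],[255+183/3.5,160+460/3.5],[255+233/3.5,160+491/3.5]],.258)
print(m.round(4),'75->95',((m[1]-m[0])@u)*1e3,'75->edge',((m[2]-m[0])@u)*1e3)
E
```

```text
w5.png marks [186.2 201.8 217.4 232.6 247.2 261.4 275.4 288.8]
q [(288, 71), (289, 71), (290, 71), (291, 71), (292, 71), (293, 72), (294, 71), (295, 71), (296, 71), (297, 71), (298, 71), (299, 71), (300, 70), (301, 68), (302, 68), (303, 69), (304, 69), (305, 69), (306, 69), (307, 69), (308, 70), (309, 71), (310, 72), (311, 73), (312, 75), (313, 76), (314, 78), (315, 79)]
w6.png marks [172.5 188.5 204.5 219.8 234.6 249.5 263.6 277.5 291. ]
q [(288, 80), (289, 81), (290, 81), (291, 80), (292, 80), (293, 80), (294, 79), (295, 80), (296, 79), (297, 80), (298, 80), (299, 80), (300, 78), (301, 77), (302, 76), (303, 77), (304, 76), (305, 77), (306, 77), (307, 77), (308, 77), (309, 78), (310, 80), (311, 82), (312, 84), (313, 85), (314, 87), (315, 88)]
[[0.5888 0.1864 0.258 ]
 [0.587  0.1659 0.258 ]
 [0.5923 0.1633 0.258 ]] 75->95 20.00845479234719 75->edge 23.35497795456157
```

The profile puts the edge at row 300.5, which reads about 98.6 mm. I'll trim by 1.4 mm and check that the 100 mm line begins to show at the edge.

>>> step_arm(
  rows=[
    [[-0.7,0,0],0],
    [[-1.4,0,0],0],
    [[-1.4,0,0],0],
    [[-1.4,0,0],0],
  ],
)

```text
clock: 14.78
eef_pos: [0.5943, 0.1411, 0.3028]
tool_rot: [0.652, 0.758, -0.001, -0.001]
ft_force: [-5.3, -0.1, 5.4]
grip_width: 0.0294
grasp_force: 61.2
```

```bash
python3 - <<'E'
from h import *
ims=[bot.camera('wrist')[0].astype(float) for _ in range(6)]
im=np.mean(ims,0).astype(np.uint8); save('wrist','w7.png',im)
delta([.5864,.1957,.3028])
cv2.imwrite('pics/crop7.png',cv2.resize(im[260:330,275:365,::-1],None,fx=6,fy=6,interpolation=cv2.INTER_CUBIC))
E
python3 rd.py w7.png
```

```text
clock 15.075 pos [0.5943 0.1412 0.3028] yang 8.62 q [0.23 0.47 0.33 1.44 0.   1.65] w 0.03 F [-6.   0.9  5.3]
shift mm [55.1  0.4  0.1]
w7.png marks [185.8 201.8 217.4 232.5 247.  261.4 275.3 288.6]
q [(288, 80), (289, 80), (290, 80), (291, 80), (292, 80), (293, 80), (294, 80), (295, 80), (296, 80), (297, 80), (298, 79), (299, 79), (300, 77), (301, 77), (302, 77), (303, 77), (304, 77), (305, 77), (306, 77), (307, 77), (308, 78), (309, 78), (310, 80), (311, 82), (312, 83), (313, 85), (314, 87), (315, 88)]
```

View pics/crop7.png

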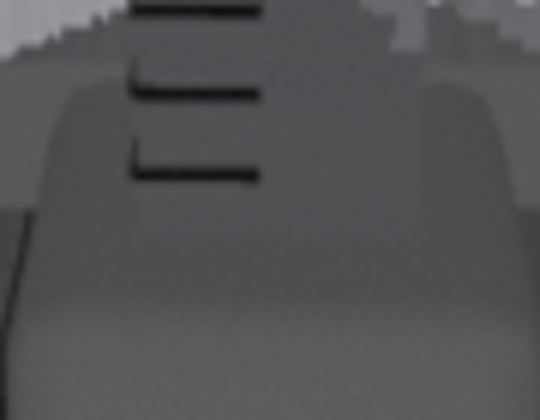

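The boom moved only 0.9 mm and the 100 line isn't showing yet, so the reading is about 99.3 mm. I'll creep further until the line straddles the edge.

>>> step_arm(
  rows=[
    [[-0.5,0,0],0],
    [[-0.5,0,0],0],
    [[-0.5,0,0],0],
  ],
)

```text
clock: 15.45
eef_pos: [0.5943, 0.1407, 0.3028]
tool_rot: [0.652, 0.758, -0.001, -0.001]
ft_force: [-5.8, 0.7, 5.5]
grip_width: 0.0299
grasp_force: 61.2
```

```bash
cat > e.py <<'E'
from h import *
import sys
from rd import profile
im=np.mean([bot.camera('wrist')[0].astype(float) for _ in range(5)],0).astype(np.uint8); save('wrist',sys.argv[1],im)
delta([.5864,.1957,.3028])
profile(sys.argv[1],0)
g=im.mean(2); p=g[280:306]; print('short-col',[(280+i,int(v)) for i,v in enumerate(p[:,302:316].mean(1))])
E
python3 e.py w8.png
```

```text
clock 15.7 pos [0.5943 0.1407 0.3028] yang 8.62 q [0.23 0.47 0.33 1.44 0.   1.65] w 0.03 F [-4.9  0.8  4.8]
shift mm [55.6  0.4  0.1]
w8.png marks [184.5 200.5 215.8 231.2 245.6 260.1 273.9 287.5 299.1]
q [(288, 80), (289, 80), (290, 80), (291, 80), (292, 80), (293, 80), (294, 80), (295, 80), (296, 80), (297, 80), (298, 70), (299, 46), (300, 61), (301, 77), (302, 77), (303, 77), (304, 77), (305, 78), (306, 77), (307, 77), (308, 77), (309, 78), (310, 80), (311, 82), (312, 83), (313, 85), (314, 87), (315, 89)]
short-col [(280, 81), (281, 81), (282, 81), (283, 81), (284, 82), (285, 81), (286, 62), (287, 28), (288, 24), (289, 65), (290, 82), (291, 82), (292, 81), (293, 81), (294, 81), (295, 81), (296, 81), (297, 81), (298, 65), (299, 41), (300, 63), (301, 78), (302, 78), (303, 78), (304, 78), (305, 77)]
```

The 100 line is now partly visible at the edge (rows 298–300). Its extrapolated centre is at 300.65 and the edge at about 300.2, so 0.15–0.2 mm remains.

>>> step_arm(
  rows=[
    [[-0.2,0,0],0],
    [[-0.2,0,0],0],
    [[-0.2,0,0],0],
  ],
)

```text
clock: 16.08
eef_pos: [0.5944, 0.1405, 0.3028]
tool_rot: [0.652, 0.758, -0.001, -0.001]
ft_force: [-5.3, 0.3, 5.9]
grip_width: 0.0297
grasp_force: 61.3
```

```bash
python3 e.py w9.png; python3 - <<'E'
from h import *
im,d=bot.camera('top'); vv,uu=np.mgrid[240:320,420:540]; P=atdepth('top',np.c_[uu.ravel(),vv.ravel()],d[240:320,420:540].ravel())
s=P[(P[:,2]>.136)&(P[:,2]<.15)&(np.hypot(P[:,0]-.506,P[:,1]+.33)<.08)]; print(len(s),cv2.minAreaRect(s[:,:2].astype(np.float32)*1000))
E
```

```text
clock 16.325 pos [0.5943 0.1406 0.3028] yang 8.63 q [0.23 0.47 0.33 1.44 0.   1.65] w 0.0297 F [-5.9  0.2  6. ]
shift mm [55.7  0.4  0.1]
w9.png marks [184.  199.8 215.5 230.5 245.4 259.5 273.5 287.3 299. ]
q [(288, 80), (289, 81), (290, 80), (291, 81), (292, 80), (293, 81), (294, 80), (295, 80), (296, 80), (297, 80), (298, 59), (299, 31), (300, 62), (301, 77), (302, 78), (303, 77), (304, 78), (305, 78), (306, 78), (307, 78), (308, 78), (309, 79), (310, 80), (311, 82), (312, 83), (313, 86), (314, 87), (315, 89)]
short-col [(280, 82), (281, 82), (282, 81), (283, 81), (284, 82), (285, 81), (286, 58), (287, 21), (288, 39), (289, 70), (290, 82), (291, 82), (292, 81), (293, 81), (294, 82), (295, 81), (296, 82), (297, 81), (298, 59), (299, 32), (300, 63), (301, 78), (302, 78), (303, 77), (304, 78), (305, 78)]
162 ((505.06695556640625, -312.3092956542969), (13.951804161071777, 66.19692993164062), 4.543564796447754)
```

Half of the 100 line now shows at the edge, the handle is still in waste, and the button is still squeezed. Handing in.

```bash
python3 -c "
from h import *
print(bot.job_done())"
```

```text
the job is handed in; nothing more can be done
None
```

I turned the valve handle to waste first, then drew the boom out so the head's back edge stands on the 100 mm mark (to about 0.2 mm, read from the wrist camera), with the button still squeezed; handed in at about 16 s.

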